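# Clamp a chopstick blank upright in the bench clamp

### The job

Take the thin wooden board out of its sloping stand and set its lower edge, still leaning, into the gap between the bench clamp's jaws; then straighten it upright so that it stands right down on the floor of the gap, roughly centred along the jaws. Grip the T-handle and turn it clockwise, re-gripping as needed, until the resistance rises and the board is firmly clamped, without cranking on with all your strength; then let go, and leave the other things on the table where they are.

Things in the scene. Friction and masses are not known exactly. Their poses are not given: they have to be found in the camera images.
- board: The work: plain light-wood board 150 x 110 x 10 mm, about 0.1 kg. Origin at its centre; own x = through the thickness, y = along the 150 mm length, z = along the 110 mm height to its top edge. It starts leaning 24 degrees from upright in the stand (top towards the robot), its upper 65 mm free; draw it out along its own z, 50 mm or more.
- board_foot (a point): Centre of the board's lower edge face (55 mm below the board's centre along its z); axes as the board's.
- stand: Dark-brown wooden stand fixed to the table, base 120 x 140 x 15 mm, with a sloping channel 14 mm wide and 45 mm deep in which the board stands. Origin under its centre, z up, front (-x) roughly to the robot; it may be left or right of the clamp. Highest point about 85 mm above the table.
- vise: Grey bench clamp fixed to the table, 235 x 150 mm; origin on the table, z up, own x = closing direction (roughly away from the robot), y = along the jaws. Fixed far jaw: face at x = 60 mm. Both jaws: 120 mm long, centred on y = 0, top at z = 60 mm. Floor of the gap: z = 15 mm. Drive housing: x -120 to -35, |y| < 37, top z = 50 mm; T-handle spindle at x = -70 mm.
- jaw: The clamp's sliding near jaw, 20 mm thick; origin and axes as the clamp's, shifted as it slides. It moves towards +x by 6 mm per radian of the handle and gives springily (10 N per mm) once it presses on the board.
- jaw_face (a point): Middle of the top edge of the sliding jaw's clamping face; the gap is 60 mm less its x in the clamp's frame, 18 to 22 mm at the start.
- handle_grip (a point): Centre of the T-handle's cross-bar, on the upright spindle axis, 92 mm above the table. Steel bar 112 mm long (this point's y), 12 mm wide (x), 14 mm high, with 18 mm knobs on its ends and an 11 mm spindle under its middle; it keeps its height as it turns. Pinch it across its 12 mm at the middle from above.
- handle (a joint): Angle of the T-handle, rad, growing clockwise from above (tightening); starts at 0 to 0.65, end stop 4.2. Steady drag about 0.35 N m while turning (less is felt at a standstill); it stays where it is left. The jaw meets the upright board at about 2.0 rad (gap 10 mm); beyond, the moment rises by about 0.36 N m per rad. Firmly clamped: 0.3 to 1.2 rad past contact.
- block: Bystander: loose wooden block 75 x 100 x 40 mm with two chopsticks on it; origin under its centre.
- sander: Bystander: loose cork sanding block 110 x 60 x 30 mm; origin under its centre.
- pot: Bystander: loose white cup, 80 mm across and 90 mm high; origin under its centre.
There are look-alikes about, which are no part of the job. Several things look just like the stand: the one meant starts nearest to the robot's base.

How it is judged:
On the way, in this order (a step that is already met when the one before it is completed fails the run):
1. the board is lifted out of the stand (z of board in the frame of stand above 0.125 m), for 0.1 s.
2. the board's lower edge is in the gap between the jaws with the board leaning 8 degrees or more (x of board_foot in the frame of vise between 0.035 and 0.062 m and z of board_foot in the frame of vise below 0.057 m and angle between the z axis of board and the z axis of vise, either way round above 0.14 rad and angle between the y axis of board and the y axis of vise, either way round below 0.3 rad), for 0.1 s.
3. the board is upright in the gap, on its floor (x of board_foot in the frame of vise between 0.035 and 0.062 m and z of board_foot in the frame of vise below 0.02 m and y of board_foot in the frame of vise between -0.03 and 0.03 m and angle between the z axis of board and the z axis of vise, either way round below 0.12 rad), for 0.2 s.
4. the T-handle has been turned until the jaw presses the board with more than 15 N (contact force between jaw and board above 15 N), for 0.2 s.
At the end, for the whole second after the job is handed in: The board stands between the jaws, upright and in line with them within 3.4 degrees, its lower edge within 5 mm of the floor of the gap and its middle within 30 mm of the middle of the jaws, pressed by the sliding jaw with more than 15 N, at rest; board and clamp are released (x of board_foot in the frame of vise between 0.035 and 0.062 m and z of board_foot in the frame of vise below 0.02 m and y of board_foot in the frame of vise between -0.03 and 0.03 m and angle between the z axis of board and the z axis of vise, either way round below 0.06 rad and angle between the y axis of board and the y axis of vise, either way round below 0.06 rad and contact force between jaw and board above 15 N and contact force between the fingers and board below 0.1 N and contact force between the fingers and vise below 0.1 N and linear speed of board below 0.01 m/s); the robot touches nothing.
It fails at once if the jaw crushes the board with more than 120 N (contact force between jaw and board above 120 N).
It fails at once if the wooden block is moved by more than 40 mm (distance of block from where it was at the start of the episode above 0.04 m).
It fails at once if the sanding block is moved by more than 40 mm (distance of sander from where it was at the start of the episode above 0.04 m).
It fails at once if the white cup is moved by more than 40 mm (distance of pot from where it was at the start of the episode above 0.04 m).
It also fails if it takes over 67 s, if anything falls off the work surface, if the arm or the gripper's body presses on something with over 40 N, if the wrist force passes 120 N, or if a joint passes its speed limit or range.

### The arm

A 7-joint arm with a two-finger parallel gripper is mounted at the origin on the work surface. World frame = base frame: x ahead of the robot, y to its left, z up, the work surface at z = 0. Lengths are in m, angles in rad, forces in N, time in s.
With the tool pointing down it reaches from about 0.4 to 0.85 m from the base axis. Payload 4.5 kg.
Tool frame: the origin (TCP) lies midway between the tips of the shut fingers; the grasp point (between the pads) lies 19 mm behind it; z points along the fingers, y is the line along which they close (so a half turn about z gives the same grasp; the last joint's range is limited). The gripper opens to 88 mm and grips with 3 to 60 N. Pads are 18 mm wide; open, the fingers measure 123 mm over their backs; the gripper's body (75 mm by 187 mm) begins 45 mm behind the grasp point.
Start: joints at [1.29, 0.689, -0.195, 1.565, 0.157, 0.902, -0.215], TCP at [0.194, -0.594, 0.239] pointing down, gripper open.
Joint ranges: [-3.01, 3.01], [-0.46, 2.08], [-1.47, 1.51], [0.13, 2.56], [-1, 4.14], [0.04, 2.09], [-2.66, 2.66]. Speed limits (rad/s): [2.57, 2.57, 3.14, 3.14, 3.14, 3.14, 3.14].

### API

Orientations are given as a unit quaternion [x, y, z, w].
In Python, from plant import r gives the robot as it stands.
- The arm moves only by the tool carry_out, never from a script. Its argument "plan" is a list of rows, each an object with "rot": the turn, a rotation vector about the tool's x, y, z in rad, a list of three; "xyz": the shift along the tool's x, y, z in m, a list of three; "grip": the closure in counts, from 0 (fully open) to 255 (shut). In form: [{"rot": [wx, wy, wz], "xyz": [dx, dy, dz], "grip": grip}, ...]. A call has 1 to 8 rows; each row is the pose to reach, as a shift and turn from the pose commanded when the call began, along the tool's axes at that moment; what a row does not reach only later rows make up. A row lasts 1/12 s, in which the tool goes at most 41.7 mm and 7.16 degrees, less where a joint would pass 70% of its speed; a pose out of reach is approached as far as the arm can. A call with a gripper value outside its range is refused whole. The fingers move at their own pace and stop on an object; "squeeze" is the grip in N (left out, the last holds). Time passes only in rows, so rows that repeat a pose let the fingers close. It gives the time, the measured TCP pose, the force, the opening and the grip force at its end, in the units of the state.
- r.get_state(): the state, without advancing time (a new reading comes with each control period).
- r.snapshot(name): name is "side" or "top"; returns the picture (480x640x3 uint8, red, green, blue); there is no depth.
- r.camera_params(name): a dict with "fx", "fy", "cx", "cy" (pixels), "position" and "attitude" of the camera in the world. Camera axes: x right, y down, z forward; pixel columns grow to the right and rows downward; lengths in m; the calibration is good to about 2 mm. A picture is of the moment at which its call begins. camera_params takes no time and is no camera call.
- r.finish_job(): hands the job in; it is judged then, once.
The state is a dict: "clock": time; "q": joint angles; "qd": joint speeds; "joint_torque": joint torques, N m; "tool_pos": TCP position; "eef_rot": TCP orientation; "contact_force": force on the tool from outside, world axes, zero at the start; "moment": the same for the moment, N m; "opening": opening from 0.0 (shut) to 1.0 (fully open); "finger_force": force on a finger pad.
Only numpy, scipy, OpenCV 4.12 (cv2) and the standard library are available. Lean on these libraries where they do the work, as an engineer would, in place of code of your own. Each camera call takes 0.05 s, during which the arm holds its last target. There are 200 camera calls.

## Working session

There is one attempt and no reset: what is moved stays moved. The work goes in short steps, Python scripts to look and compute and a tool call to move; the robot and the scene stay as the last step left them, time stands still between calls to the robot, and variables do not carry over. Pictures are saved under pics/ and viewed, at most 10 in all, crops included, and the job is handed in when it is done.

Besides the shell and the picture viewer there is one more tool, called after "Emit:" in YAML: its name, and indented under it one key for each argument. carry_out: Moves the arm, as the interface text tells. Its arguments: {"type":"object","properties":{"plan":{"type":"array"},"squeeze":{"type":"number"}},"required":["plan"]}

```bash
mkdir -p pics; ls
python3 - <<'E'
from plant import r
import cv2
print(r.get_state())
for n in("side","top"):
    print(n,r.camera_params(n)); cv2.imwrite(f"pics/{n}0.png",r.snapshot(n)[:,:,::-1])
E
```

```text
pics
{'clock': 0.0, 'q': array([ 1.28982528,  0.68997217, -0.19452944,  1.5663195 ,  0.15731391,
        0.90248079, -0.21510099]), 'qd': array([ 5.36804423e-04, -4.83352297e-04, -4.97676609e-04, -8.85983016e-04,
       -7.61399147e-05, -1.02465412e-03, -1.16872449e-03]), 'joint_torque': array([-1.67364860e-04, -5.27572238e+01, -1.26748469e+00, -1.53427953e+01,
       -5.27760526e-02,  6.60628342e-03,  1.91449913e-04]), 'tool_pos': array([ 0.19326828, -0.59372167,  0.23792432]), 'eef_rot': array([ 9.87632136e-01,  1.56786371e-01, -2.03057794e-04, -8.69564807e-04]), 'contact_force': array([-0.68514253, -0.40035432,  0.18903031]), 'moment': array([ 0.00316901, -0.02020901,  0.03502398]), 'finger_force': 0.0, 'opening': 0.9994481116470865}
side {'fx': 544.3716905620777, 'fy': 544.3716905620777, 'cx': 329.0005808741927, 'cy': 224.92748013192806, 'position': array([0.4517876 , 1.00016665, 0.91131288]), 'attitude': array([-0.05577373,  0.90746254, -0.4146656 ,  0.03812442])}
top {'fx': 441.5409915837837, 'fy': 441.5409915837837, 'cx': 313.84690167089906, 'cy': 246.14719590082507, 'position': array([0.43365313, 0.07724145, 1.19159978]), 'attitude': array([ 0.71320748, -0.69726992,  0.04409314, -0.05661744])}
```

View pics/top0.png

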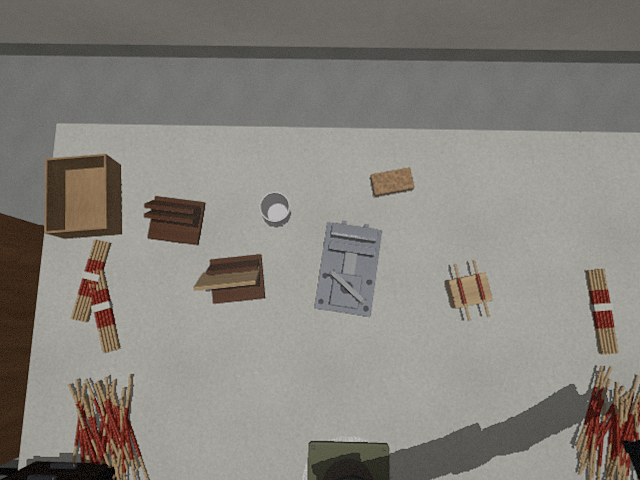

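View pics/side0.png

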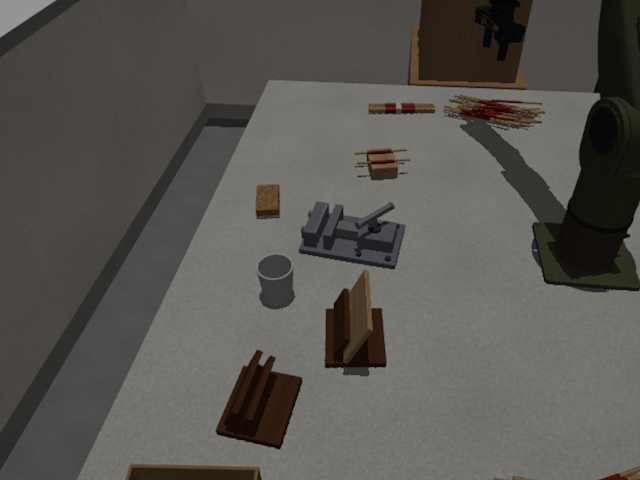

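The top view shows the board leaning in the near stand at about (230,275), the clamp at (348,268) with its T-handle at about (347,287), the cup at (275,208), the cork block at (392,182) and the block at (470,289). In the side view the board is at about (358,318) and the clamp at (352,235). Next I'll take an enlarged crop to get the corners.

```bash
cat > h.py <<'E'
import numpy as np, cv2
from scipy.spatial.transform import Rotation as R
from plant import r
def ray(n,uv):
    c=r.camera_params(n); d=np.array([(uv[0]-c['cx'])/c['fx'],(uv[1]-c['cy'])/c['fy'],1])
    return np.array(c['position']),R.from_quat(c['attitude']).apply(d)
def onz(n,uv,z):
    p,d=ray(n,uv); return p+d*(z-p[2])/d[2]
def tri(a,b):
    p,d=ray("top",a); q,e=ray("side",b)
    s=np.linalg.lstsq(np.c_[d,-e],q-p,rcond=None)[0]
    x,y=p+d*s[0],q+e*s[1]; return (x+y)/2,np.linalg.norm(x-y)
def proj(n,P):
    c=r.camera_params(n); v=R.from_quat(c['attitude']).inv().apply(np.array(P)-c['position'])
    return np.array([c['cx']+c['fx']*v[0]/v[2],c['cy']+c['fy']*v[1]/v[2]])
E
python3 - <<'E'
import cv2,numpy as np
t=cv2.imread("pics/top0.png"); s=cv2.imread("pics/side0.png")
a=cv2.resize(t[200:330,185:395],None,fx=3.8,fy=3.8,interpolation=cv2.INTER_CUBIC)
b=cv2.resize(s[190:380,280:420],None,fx=3.1,fy=3.1,interpolation=cv2.INTER_CUBIC)
cv2.imwrite("pics/tc.png",a);cv2.imwrite("pics/sc.png",b)
for n,im,(x0,y0,x1,y1) in(("top",t,(185,240,275,310)),("side",s,(320,260,390,370))):
    h=cv2.cvtColor(im,cv2.COLOR_BGR2HSV)[y0:y1,x0:x1]
    m=cv2.inRange(h,(8,60,95),(25,200,255))
    cs=cv2.findContours(m,0,2)[0]; c=max(cs,key=cv2.contourArea)+np.array([x0,y0])
    print(n,cv2.contourArea(c),cv2.approxPolyDP(c,2,True)[:,0].tolist())
E
```

```text
top 773.5 [[258, 271], [214, 276], [203, 273], [194, 289], [254, 284]]
side 165.5 [[364, 270], [367, 279], [365, 283], [369, 308], [368, 327], [371, 329], [368, 271]]
```

View pics/tc.png

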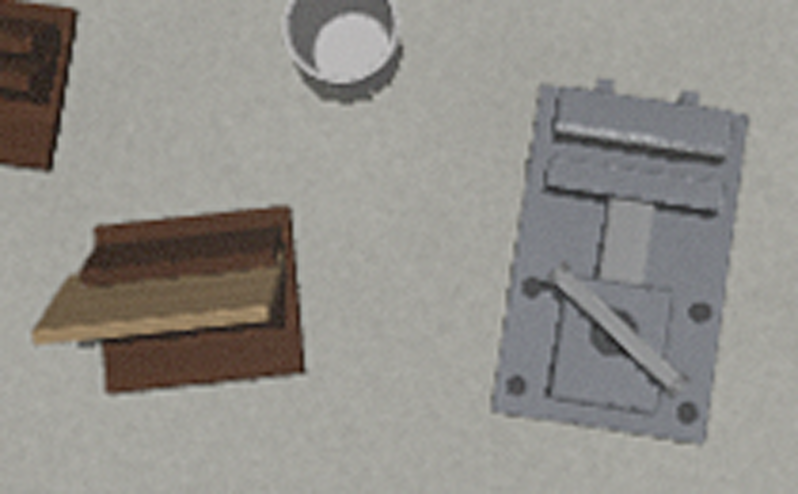

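View pics/sc.png

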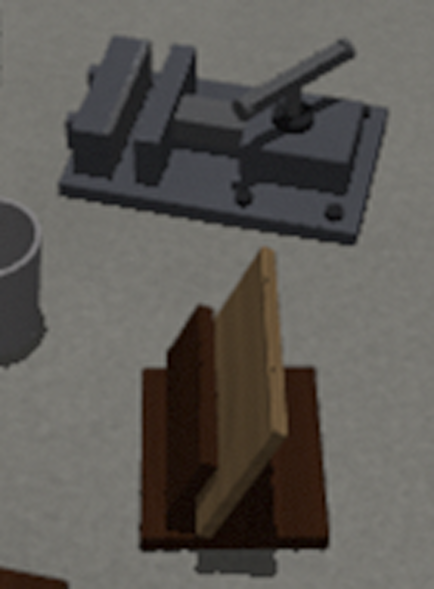

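Run:
```python
from h import *
np.set_printoptions(precision=4,suppress=True)
T=lambda x,y:((x+.5)/3.8-.5+185,(y+.5)/3.8-.5+200)
S=lambda x,y:((x+.5)/3.1-.5+280,(y+.5)/3.1-.5+190)
B={}
for n,a,b in(("rearL",(35,333),(271,437)),("frontL",(35,342),(287,432)),("rearR",(268,307),(260,250)),("frontR",(268,320),(272,250))):
    B[n],e=tri(T(*a),S(*b)); print(n,B[n],e)
for n,p in(("baseFL",(540,85)),("baseFR",(748,118)),("baseNR",(705,442)),("baseNL",(493,410))): print(n,onz("top",T(*p),.015))
for n,p in(("fixL",(555,123)),("fixR",(727,150)),("slL",(552,155)),("slR",(724,184)),("slnL",(546,188)),("slnR",(718,213)),("hoNL",(548,400)),("hoNR",(658,412))): print(n,onz("top",T(*p),.06 if n[0]!='h' else .05))
for n,p in(("hL",(560,270)),("hR",(678,387))): print(n,onz("top",T(*p),.096))
for n,p in(("hL",(240,105)),("hR",(347,47)),): print(n,"side",onz("side",S(*p),.096))
for n,p in(("s1",(97,228)),("s2",(290,207)),("s3",(304,374)),("s4",(106,393))): print(n,onz("top",T(*p),.015))
```

```text
rearL [0.4816 0.3846 0.1296] 0.003940382225885248
frontL [0.4742 0.383  0.1336] 0.0007535964662836349
rearR [0.501  0.237  0.1316] 0.0032754846537933315
frontR [0.493  0.2366 0.132 ] 0.0038139522444007295
baseFL [0.6692 0.0668 0.015 ]
baseFR [ 0.6484 -0.0814  0.015 ]
baseNR [ 0.4202 -0.0522  0.015 ]
baseNL [0.4387 0.0949 0.015 ]
fixL [0.6339 0.0564 0.06  ]
fixR [ 0.6177 -0.0611  0.06  ]
slL [0.6117 0.058  0.06  ]
slR [ 0.5943 -0.0591  0.06  ]
slnL [0.5889 0.0617 0.06  ]
slnR [ 0.5743 -0.0552  0.06  ]
hoNL [0.4461 0.0574 0.05  ]
hoNR [ 0.4398 -0.0167  0.05  ]
hL [0.5301 0.052  0.096 ]
hR [ 0.4559 -0.0256  0.096 ]
hL side [0.5324 0.0544 0.096 ]
hR side [ 0.4571 -0.0226  0.096 ]
s1 [0.5597 0.3783 0.015 ]
s2 [0.5776 0.242  0.015 ]
s3 [0.4604 0.2274 0.015 ]
s4 [0.444  0.3653 0.015 ]
```

Board top-edge centre is about (0.4875, 0.310, 0.132) with yaw +7.3°. Clamp origin is about (0.565, 0.0055) with yaw −7.6°, and the handle is at about 0.63 rad.

```bash
cat >> h.py <<'E'
np.set_printoptions(precision=4,suppress=True)
def board(psi,th): return R.from_euler('ZY',[psi,-th],degrees=True)   # lean th, top to robot
def tool(psi,th):
    m=board(psi,th).as_matrix(); return R.from_matrix(np.c_[m[:,1],m[:,0],-m[:,2]])
def go(pos,rot,pc=None,rc=None):
    s=r.get_state(); pc=s['tool_pos'] if pc is None else np.array(pc); rc=R.from_quat(s['eef_rot']) if rc is None else rc
    d=np.array(pos)-pc; w=(rc.inv()*rot).as_rotvec()
    print("xyz",rc.inv().apply(d),"rot",w,"rows>=%.1f"%max(np.linalg.norm(d)/.0417,np.degrees(np.linalg.norm(w))/7.16))
V0=np.array([.565,.0055,0]); VR=R.from_euler('z',-7.6,degrees=True)
def vise(p): return V0+VR.apply(p)
E
python3 - <<'E'
from h import *
s=r.get_state();r0=R.from_quat(s['eef_rot'])
A=[.44,-.42,.30];rA=tool(-30,0)
go(A,rA); 
B=[.58,-.03,.33];go(B,tool(0,10),A,rA)
C=[.4754,.3087,.17];go(C,tool(7.3,24),B,tool(0,10))
E
```

```text
xyz [ 0.2884 -0.089  -0.0619] rot [-0.0015 -0.0005 -0.7323] rows>=7.4
xyz [ 0.4077 -0.0738 -0.03  ] rot [-0.1705  0.0457 -0.5223] rows>=10.0
xyz [ 0.3387 -0.1308  0.1394] rot [-0.244   0.0373 -0.1221] rows>=9.3
```

Emit:
carry_out:
  plan:
    - {"rot": [0, 0, -0.73], "xyz": [0.288, -0.089, -0.062], "grip": 0}
    - {"rot": [0, 0, -0.73], "xyz": [0.288, -0.089, -0.062], "grip": 0}
    - {"rot": [0, 0, -0.73], "xyz": [0.288, -0.089, -0.062], "grip": 0}
    - {"rot": [0, 0, -0.73], "xyz": [0.288, -0.089, -0.062], "grip": 0}
    - {"rot": [0, 0, -0.73], "xyz": [0.288, -0.089, -0.062], "grip": 0}
    - {"rot": [0, 0, -0.73], "xyz": [0.288, -0.089, -0.062], "grip": 0}
    - {"rot": [0, 0, -0.73], "xyz": [0.288, -0.089, -0.062], "grip": 0}
    - {"rot": [0, 0, -0.73], "xyz": [0.288, -0.089, -0.062], "grip": 0}

```text
clock: 0.77
tool_pos: [0.4461, -0.4148, 0.3019]
eef_rot: [0.864, 0.503, 0.003, 0.0]
contact_force: [0.5, 0.1, 0.4]
opening: 1.001
finger_force: 0.0
```

Run:
```python
from h import *
s=r.get_state();print(s['clock'],s['tool_pos'],s['q'])
go([.58,-.03,.33],tool(0,10))
```

```text
0.7667 [ 0.4461 -0.4148  0.3019] [ 0.9051  0.6183 -0.4072  1.5297  0.2623  1.0453 -0.0834]
xyz [ 0.4008 -0.0738 -0.0262] rot [-0.1659  0.0409 -0.5163] rows>=9.8
```

Emit:
carry_out:
  plan:
    - {"rot": [-0.16, 0.04, -0.5], "xyz": [0.4, -0.074, -0.026], "grip": 0}
    - {"rot": [-0.16, 0.04, -0.5], "xyz": [0.4, -0.074, -0.026], "grip": 0}
    - {"rot": [-0.16, 0.04, -0.5], "xyz": [0.4, -0.074, -0.026], "grip": 0}
    - {"rot": [-0.16, 0.04, -0.5], "xyz": [0.4, -0.074, -0.026], "grip": 0}
    - {"rot": [-0.16, 0.04, -0.5], "xyz": [0.4, -0.074, -0.026], "grip": 0}
    - {"rot": [-0.16, 0.04, -0.5], "xyz": [0.4, -0.074, -0.026], "grip": 0}
    - {"rot": [-0.16, 0.04, -0.5], "xyz": [0.4, -0.074, -0.026], "grip": 0}
    - {"rot": [-0.16, 0.04, -0.5], "xyz": [0.4, -0.074, -0.026], "grip": 0}

```text
clock: 1.43
tool_pos: [0.5516, -0.1056, 0.3218]
eef_rot: [0.714, 0.696, 0.056, 0.059]
contact_force: [0.5, -0.1, -0.7]
opening: 0.996
finger_force: 0.0
```

Run:
```python
from h import *
s=r.get_state();print(s['clock'],s['tool_pos'],s['q'])
go([.475,.26,.25],tool(7.3,24))
```

```text
1.4333 [ 0.5516 -0.1056  0.3218] [ 0.4724  0.4758 -0.5517  1.789   0.3497  0.8029 -0.2609]
xyz [ 0.3636 -0.0963  0.0566] rot [-0.256   0.0451 -0.1466] rows>=9.1
```

Emit:
carry_out:
  plan:
    - {"rot": [-0.256, 0.045, -0.147], "xyz": [0.364, -0.096, 0.057], "grip": 0}
    - {"rot": [-0.256, 0.045, -0.147], "xyz": [0.364, -0.096, 0.057], "grip": 0}
    - {"rot": [-0.256, 0.045, -0.147], "xyz": [0.364, -0.096, 0.057], "grip": 0}
    - {"rot": [-0.256, 0.045, -0.147], "xyz": [0.364, -0.096, 0.057], "grip": 0}
    - {"rot": [-0.256, 0.045, -0.147], "xyz": [0.364, -0.096, 0.057], "grip": 0}
    - {"rot": [-0.256, 0.045, -0.147], "xyz": [0.364, -0.096, 0.057], "grip": 0}
    - {"rot": [-0.256, 0.045, -0.147], "xyz": [0.364, -0.096, 0.057], "grip": 0}
    - {"rot": [-0.256, 0.045, -0.147], "xyz": [0.364, -0.096, 0.057], "grip": 0}

```text
clock: 2.1
tool_pos: [0.4973, 0.1582, 0.2686]
eef_rot: [0.646, 0.734, 0.156, 0.138]
contact_force: [2.0, -0.5, -0.2]
opening: 0.999
finger_force: 0.0
```

Run:
```python
from h import *
s=r.get_state();print(s['clock'],s['tool_pos'],s['q'])
go([.4754,.3087,.17],tool(7.3,24))
```

```text
2.1 [0.4973 0.1582 0.2686] [-0.5332  0.4002  0.0662  2.2282  0.7737  0.1648 -1.094 ]
xyz [ 0.1521 -0.0425  0.0889] rot [ 0.0003  0.0007 -0.0002] rows>=4.3
```

Emit:
carry_out:
  plan:
    - {"rot": [0, 0, 0], "xyz": [0.152, -0.0425, 0.089], "grip": 0}
    - {"rot": [0, 0, 0], "xyz": [0.152, -0.0425, 0.089], "grip": 0}
    - {"rot": [0, 0, 0], "xyz": [0.152, -0.0425, 0.089], "grip": 0}
    - {"rot": [0, 0, 0], "xyz": [0.152, -0.0425, 0.089], "grip": 0}
    - {"rot": [0, 0, 0], "xyz": [0.152, -0.0425, 0.089], "grip": 0}
    - {"rot": [0, 0, 0], "xyz": [0.152, -0.0425, 0.089], "grip": 0}
    - {"rot": [0, 0, 0], "xyz": [0.152, -0.0425, 0.089], "grip": 0}
    - {"rot": [0, 0, 0], "xyz": [0.152, -0.0425, 0.089], "grip": 0}

```text
clock: 2.77
tool_pos: [0.4742, 0.3119, 0.1684]
eef_rot: [0.645, 0.736, 0.157, 0.135]
contact_force: [-0.5, 0.1, -1.4]
opening: 1.0
finger_force: 0.0
```

Run:
```python
from h import *
s=r.get_state();print(s['clock'],s['tool_pos'],s['q'])
go([.4754,.3087,.17],tool(7.3,24))
go([.5053,.3126,.0915],tool(7.3,24))
```

```text
2.7667 [0.4742 0.3119 0.1684] [-0.8742  0.6584  0.1042  2.1772  1.7014  0.1904 -2.3419]
xyz [-0.0033  0.0013 -0.0011] rot [-0.0017 -0.0045  0.004 ] rows>=0.1
xyz [-0.0036 -0.0029  0.0829] rot [-0.0017 -0.0045  0.004 ] rows>=2.0
```

Emit:
carry_out:
  plan:
    - {"rot": [0, -0.004, 0.004], "xyz": [-0.003, -0.002, 0.02], "grip": 0}
    - {"rot": [0, -0.004, 0.004], "xyz": [-0.003, -0.003, 0.04], "grip": 0}
    - {"rot": [0, -0.004, 0.004], "xyz": [-0.003, -0.003, 0.06], "grip": 0}
    - {"rot": [0, -0.004, 0.004], "xyz": [-0.003, -0.003, 0.075], "grip": 0}
    - {"rot": [0, -0.004, 0.004], "xyz": [-0.003, -0.003, 0.083], "grip": 0}
    - {"rot": [0, -0.004, 0.004], "xyz": [-0.003, -0.003, 0.083], "grip": 0}

```text
clock: 3.27
tool_pos: [0.5071, 0.3081, 0.0915]
eef_rot: [0.648, 0.733, 0.154, 0.138]
contact_force: [0.5, 0.3, -0.2]
opening: 0.999
finger_force: 0.0
```

Run:
```python
from h import *
s=r.get_state();print(s['clock'],s['tool_pos'],s['q'],s['contact_force'])
go([.5053,.3126,.0915],tool(7.3,24))
t=r.snapshot("top");s=r.snapshot("side")
a=cv2.resize(t[220:330,170:290],None,fx=3.3,fy=5);a=cv2.resize(t[230:330,170:290],None,fx=3.3,fy=3.3)
b=cv2.resize(s[220:380,280:420],(0,0),fx=2.8,fy=2.8)
h=max(a.shape[0],b.shape[0]);pad=lambda m:cv2.copyMakeBorder(m,0,h-m.shape[0],0,0,0)
cv2.imwrite("pics/g1.png",np.hstack([pad(a),pad(b)])[:,:,::-1])
```

```text
3.2667 [0.5071 0.3081 0.0915] [-0.6684  0.8246 -0.1454  2.1363  1.9914  0.3838 -2.5853] [ 0.4912  0.3208 -0.2107]
xyz [ 0.0047 -0.0011 -0.0005] rot [-0.002   0.0051 -0.0041] rows>=0.1
```

View pics/g1.png

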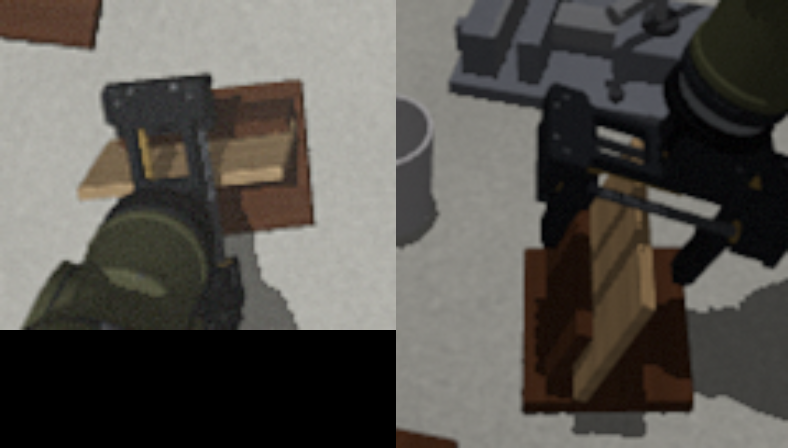

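The crops show the two fingers straddling the board near its middle, at about crop (165,165) left and (620,220) right, with nothing in the way. I'll close the gripper.

Emit:
carry_out:
  plan:
    - {"rot": [0, 0, 0], "xyz": [0, 0, 0], "grip": 255}
    - {"rot": [0, 0, 0], "xyz": [0, 0, 0], "grip": 255}
    - {"rot": [0, 0, 0], "xyz": [0, 0, 0], "grip": 255}
    - {"rot": [0, 0, 0], "xyz": [0, 0, 0], "grip": 255}
    - {"rot": [0, 0, 0], "xyz": [0, 0, 0], "grip": 255}
    - {"rot": [0, 0, 0], "xyz": [0, 0, 0], "grip": 255}
    - {"rot": [0, 0, 0], "xyz": [0, 0, 0], "grip": 255}
    - {"rot": [0, 0, 0], "xyz": [0, 0, 0], "grip": 255}
  squeeze: 40

```text
clock: 4.03
tool_pos: [0.507, 0.3089, 0.0932]
eef_rot: [0.648, 0.733, 0.155, 0.139]
contact_force: [-0.1, 0.2, -0.2]
opening: 0.418
finger_force: 0.0
```

Emit:
carry_out:
  plan:
    - {"rot": [0, 0, 0], "xyz": [0, 0, 0], "grip": 255}
    - {"rot": [0, 0, 0], "xyz": [0, 0, 0], "grip": 255}
    - {"rot": [0, 0, 0], "xyz": [0, 0, 0], "grip": 255}
    - {"rot": [0, 0, 0], "xyz": [0, 0, 0], "grip": 255}
    - {"rot": [0, 0, 0], "xyz": [0, 0, 0], "grip": 255}
    - {"rot": [0, 0, 0], "xyz": [0, 0, 0], "grip": 255}
    - {"rot": [0, 0, 0], "xyz": [0, 0, 0], "grip": 255}
    - {"rot": [0, 0, 0], "xyz": [0, 0, 0], "grip": 255}

```text
clock: 4.7
tool_pos: [0.5068, 0.3089, 0.0931]
eef_rot: [0.648, 0.733, 0.155, 0.138]
contact_force: [-1.0, 0.6, -0.7]
opening: 0.11
finger_force: 40.0
```

Run:
```python
from h import *
s=r.get_state();print(s['clock'],s['tool_pos'],s['q'],s['contact_force'],s['moment'],s['opening'],s['finger_force'])
print((R.from_quat(s['eef_rot']).inv()*tool(7.3,24)).as_rotvec())
```

```text
4.7 [0.5068 0.3089 0.0931] [-0.6702  0.8217 -0.1448  2.137   1.9915  0.3835 -2.5855] [-0.9869  0.5665 -0.7157] [-0.0756  0.3484  0.0018] 0.10969691520661506 39.99558943323791
[-0.0001  0.0036 -0.0031]
```

Emit:
carry_out:
  plan:
    - {"rot": [0, 0, 0], "xyz": [0, 0, -0.015], "grip": 255}
    - {"rot": [0, 0, 0], "xyz": [0, 0, -0.03], "grip": 255}
    - {"rot": [0, 0, 0], "xyz": [0, 0, -0.045], "grip": 255}
    - {"rot": [0, 0, 0], "xyz": [0, 0, -0.06], "grip": 255}
    - {"rot": [0, 0, 0], "xyz": [0, 0, -0.075], "grip": 255}
    - {"rot": [0, 0, 0], "xyz": [0, 0, -0.09], "grip": 255}
    - {"rot": [0, 0, 0], "xyz": [0, 0, -0.1], "grip": 255}
    - {"rot": [0, 0, 0], "xyz": [0, 0, -0.1], "grip": 255}

```text
clock: 5.37
tool_pos: [0.466, 0.3048, 0.186]
eef_rot: [0.647, 0.733, 0.156, 0.138]
contact_force: [-0.6, -0.6, -1.0]
opening: 0.109
finger_force: 40.0
```

Run:
```python
from h import *
s=r.get_state();print(s['clock'],s['tool_pos'],s['q'],s['contact_force'],s['moment'],s['opening'],s['finger_force'])
print((R.from_quat(s['eef_rot']).inv()*tool(7.3,24)).as_rotvec())
# TCP sits .066 along board z from the foot
for f,th in(([.05,0,.12],14),):
    rot=VR*R.from_euler('y',-th,degrees=True); T=tool(-7.6,th)
    p=vise(f)+rot.apply([0,0,.066]); print(p); go(p,T)
```

```text
5.3667 [0.466  0.3048 0.186 ] [-0.9152  0.6195  0.1555  2.1945  1.562   0.17   -2.2124] [-0.5866 -0.5967 -1.0498] [-0.0952  0.4587 -0.0096] 0.10898060741257852 39.99492262490094
[ 0.0017  0.0021 -0.0028]
[0.5987 0.001  0.184 ]
xyz [-0.3178  0.085   0.0404] rot [ 0.1754 -0.0831  0.2431] rows>=7.9
```

Emit:
carry_out:
  plan:
    - {"rot": [0.17, -0.08, 0.24], "xyz": [-0.04, 0.012, 0], "grip": 255}
    - {"rot": [0.17, -0.08, 0.24], "xyz": [-0.08, 0.023, 0.005], "grip": 255}
    - {"rot": [0.17, -0.08, 0.24], "xyz": [-0.12, 0.035, 0.012], "grip": 255}
    - {"rot": [0.17, -0.08, 0.24], "xyz": [-0.16, 0.045, 0.02], "grip": 255}
    - {"rot": [0.17, -0.08, 0.24], "xyz": [-0.2, 0.055, 0.025], "grip": 255}
    - {"rot": [0.17, -0.08, 0.24], "xyz": [-0.24, 0.065, 0.03], "grip": 255}
    - {"rot": [0.17, -0.08, 0.24], "xyz": [-0.28, 0.075, 0.035], "grip": 255}
    - {"rot": [0.175, -0.083, 0.243], "xyz": [-0.318, 0.085, 0.04], "grip": 255}

```text
clock: 6.03
tool_pos: [0.5722, 0.0607, 0.1832]
eef_rot: [0.748, 0.653, 0.078, 0.092]
contact_force: [0.8, -0.4, -1.6]
opening: 0.11
finger_force: 40.0
```

```bash
cat >> h.py <<'E'
def rep(f,th,l=.066,dy=0):   # command that brings the foot to f (vise frame) with lean th
    rot=VR*R.from_euler('y',-th,degrees=True)
    go(vise(f)+rot.apply([0,0,l]),tool(-7.6,th))
def stat():
    s=r.get_state();print(s['clock'],s['tool_pos'],s['q'],"F",s['contact_force'],s['moment'],s['opening'],s['finger_force'])
    m=R.from_quat(s['eef_rot']).as_matrix(); z=VR.inv().apply(-m[:,2]); x=VR.inv().apply(m[:,0])
    p=VR.inv().apply(s['tool_pos']-V0); print("vise: tcp",p,"foot~",p-.066*z,"zb",z,"yb",x)
E
python3 - <<'E'
from h import *
stat(); rep([.05,0,.12],14)
E
```

```text
6.0333 [0.5722 0.0607 0.1832] [-0.0301  0.6439 -0.3299  1.9988  0.8018  0.415  -1.1337] F [ 0.7977 -0.3557 -1.5926] [ 0.007   0.1667 -0.0068] 0.11011635448548497 39.99739894643426
vise: tcp [-0.0001  0.0556  0.1832] foot~ [0.0157 0.0554 0.1191] zb [-0.2395  0.0034  0.9709] yb [ 0.0022  1.     -0.0029]
xyz [-0.0556  0.0335  0.0075] rot [-0.0025  0.0034 -0.0014] rows>=1.6
```

Emit:
carry_out:
  plan:
    - {"rot": [0, 0, 0], "xyz": [-0.02, 0.012, 0.003], "grip": 255}
    - {"rot": [0, 0, 0], "xyz": [-0.04, 0.024, 0.005], "grip": 255}
    - {"rot": [0, 0.003, 0], "xyz": [-0.055, 0.033, 0.007], "grip": 255}
    - {"rot": [0, 0.003, 0], "xyz": [-0.055, 0.033, 0.007], "grip": 255}
    - {"rot": [0, 0.003, 0], "xyz": [-0.055, 0.033, 0.007], "grip": 255}

```text
clock: 6.45
tool_pos: [0.598, 0.0029, 0.1843]
eef_rot: [0.748, 0.652, 0.08, 0.091]
contact_force: [-0.8, 0.3, -1.5]
opening: 0.11
finger_force: 40.0
```

Run:
```python
from h import *
stat(); rep([.05,0,.12],14)
t=r.snapshot("top");s=r.snapshot("side")
a=cv2.resize(t[205:325,295:405],None,fx=3.6,fy=3.6,interpolation=cv2.INTER_CUBIC)
b=cv2.resize(s[160:280,280:420],None,fx=2.8,fy=2.8,interpolation=cv2.INTER_CUBIC)
h=max(a.shape[0],b.shape[0]);pad=lambda m:cv2.copyMakeBorder(m,0,h-m.shape[0],0,0,0)
cv2.imwrite("pics/g2.png",np.hstack([pad(a),pad(b)])[:,:,::-1])
```

```text
6.45 [0.598  0.0029 0.1843] [ 0.1267  0.6695 -0.3914  1.9371  0.7731  0.4488 -0.9786] F [-0.8318  0.3317 -1.466 ] [0.0776 0.2839 0.0171] 0.11013769720828023 39.99539740383625
vise: tcp [0.033  0.0018 0.1843] foot~ [0.0488 0.0018 0.1202] zb [-0.2396  0.0001  0.9709] yb [0.0038 1.     0.0008]
xyz [-0.0018  0.0009  0.0005] rot [-0.0024  0.0001 -0.0039] rows>=0.1
```

View pics/g2.png

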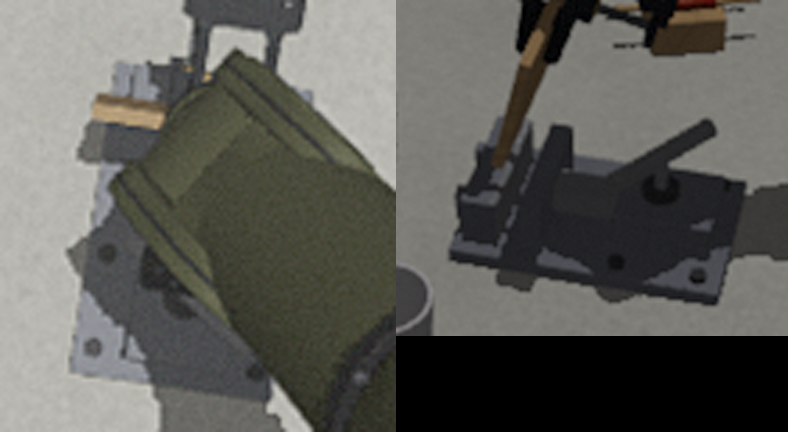

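The crops show the board hanging above the jaws. In the side crop the lower +y corner is at about (498,164), just over the gap. I'll check the predicted projections against the images.

```bash
python3 - <<'E'
from h import *
S=lambda x,y:((x+.5)/3.1-.5+280,(y+.5)/3.1-.5+190)
iv=lambda p:VR.inv().apply(p-V0)
for n,p in(("fixL",(113,134)),("fixR",(150,45)),("slL",(137,125)),("slR",(172,45)),("slnL",(162,130)),("slnR",(195,48))): print(n,iv(onz("side",S(*p),.06)))
# board foot corner prediction
s=r.get_state();rc=VR*R.from_euler('y',-14,degrees=True);f=s['tool_pos']-rc.apply([0,0,.066])
for dx in(-.005,.005):
    for dz in(0,.11): print(dx,dz,"side crop px",(proj("side",f+rc.apply([dx,.075,dz]))-[280,160]+.5)*2.8+[396,0],"top crop",(proj("top",f+rc.apply([dx,.075,dz]))-[295,205]+.5)*3.6)
E
python3 - <<'E'
import cv2
s=cv2.imread("pics/g2.png"); 
a=cv2.resize(s[80:300,430:600],None,fx=2.7,fy=2.7,interpolation=cv2.INTER_CUBIC)
b=cv2.resize(s[60:200,60:230],None,fx=1.9,fy=1.9)
cv2.imwrite("pics/g3.png",cv2.hconcat([a,cv2.copyMakeBorder(b,0,a.shape[0]-b.shape[0],0,0,0)]))
E
```

```text
fixL [0.0563 0.059  0.06  ]
fixR [ 0.0576 -0.0521  0.06  ]
slL [0.0414 0.0447 0.06  ]
slR [ 0.0403 -0.0563  0.06  ]
slnL [0.0213 0.0457 0.06  ]
slnR [ 0.0213 -0.0569  0.06  ]
-0.005 0 side crop px [503.8017 169.3953] top crop [ 98.8278 105.2115]
-0.005 0.11 side crop px [532.5487  66.9296] top crop [ 92.5671 117.8421]
0.005 0 side crop px [492.1121 165.2565] top crop [101.0106  90.7764]
0.005 0.11 side crop px [520.0811  62.5633] top crop [ 94.9873 101.8054]
```

View pics/g3.png

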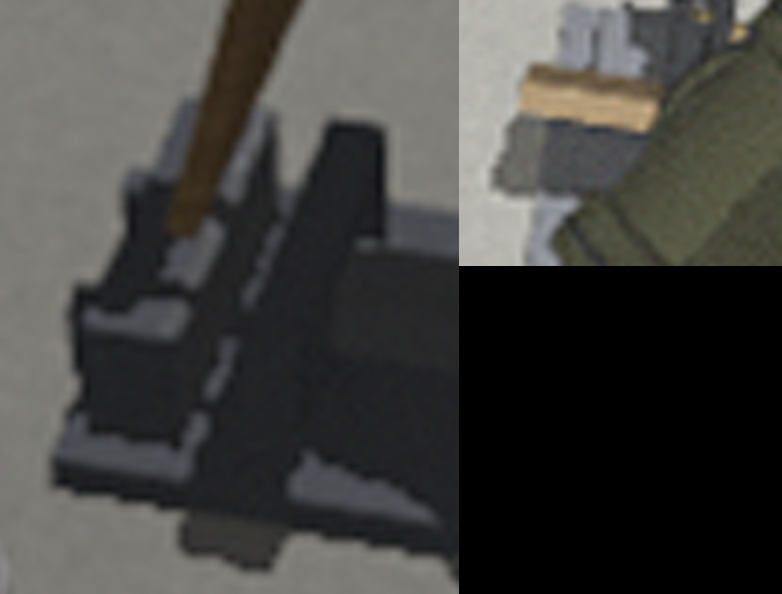

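The board in hand matches the prediction to within about 1.5 mm. The gap centre is at vise x ≈ 0.0495, so I'll go down leaning at 12°.

Run:
```python
from h import *
rep([.0508,0,.075],12,.065)
rep([.0508,0,.050],12,.065)
```

```text
xyz [-0.0049 -0.0063  0.046 ] rot [ 0.0329 -0.0024  0.0007] rows>=1.1
xyz [-0.005  -0.0123  0.0703] rot [ 0.0329 -0.0024  0.0007] rows>=1.7
```

Emit:
carry_out:
  plan:
    - {"rot": [0.033, -0.002, 0], "xyz": [-0.004, -0.002, 0.015], "grip": 255}
    - {"rot": [0.033, -0.002, 0], "xyz": [-0.005, -0.004, 0.03], "grip": 255}
    - {"rot": [0.033, -0.002, 0], "xyz": [-0.005, -0.006, 0.046], "grip": 255}
    - {"rot": [0.033, -0.002, 0], "xyz": [-0.005, -0.006, 0.046], "grip": 255}
    - {"rot": [0.033, -0.002, 0], "xyz": [-0.005, -0.006, 0.046], "grip": 255}

```text
clock: 6.97
tool_pos: [0.602, 0.001, 0.1387]
eef_rot: [0.748, 0.656, 0.068, 0.078]
contact_force: [0.8, 0.7, -1.9]
opening: 0.109
finger_force: 40.0
```

Run:
```python
from h import *
stat()
rep([.0508,0,.050],12,.065)
```

```text
6.9667 [0.602  0.001  0.1387] [ 0.1044  0.7501 -0.3472  1.9278  0.8104  0.4029 -0.9994] F [ 0.8044  0.6562 -1.8759] [-0.0199  0.1505  0.0399] 0.10895330373538799 39.995424365624785
vise: tcp [0.0373 0.0004 0.1387] foot~ [0.051  0.0004 0.0741] zb [-0.207   0.0001  0.9783] yb [-0.0024  1.     -0.0006]
xyz [-0.0004 -0.0052  0.0245] rot [-0.0009  0.0001  0.0024] rows>=0.6
```

Emit:
carry_out:
  plan:
    - {"rot": [0, 0, 0], "xyz": [0, -0.002, 0.008], "grip": 255}
    - {"rot": [0, 0, 0], "xyz": [0, -0.0035, 0.016], "grip": 255}
    - {"rot": [0, 0, 0], "xyz": [0, -0.005, 0.0245], "grip": 255}
    - {"rot": [0, 0, 0], "xyz": [0, -0.005, 0.0245], "grip": 255}
    - {"rot": [0, 0, 0], "xyz": [0, -0.005, 0.0245], "grip": 255}
    - {"rot": [0, 0, 0], "xyz": [0, -0.005, 0.0245], "grip": 255}

```text
clock: 7.47
tool_pos: [0.6032, -0.0008, 0.1143]
eef_rot: [0.748, 0.655, 0.069, 0.079]
contact_force: [0.3, -0.4, -1.3]
opening: 0.11
finger_force: 40.0
```

Run:
```python
from h import *
stat()
rep([.0495,0,.047],0,.065)
s=r.snapshot("side");cv2.imwrite("pics/g4.png",cv2.resize(s[170:260,285:385],None,fx=6,fy=6,interpolation=cv2.INTER_CUBIC)[:,:,::-1])
```

```text
7.4667 [ 0.6032 -0.0008  0.1143] [ 0.0693  0.7862 -0.2849  1.9417  0.8575  0.3358 -1.0495] F [ 0.3264 -0.4337 -1.2836] [-0.1071  0.1667  0.0074] 0.10978918065249593 39.99529757536948
vise: tcp [ 0.0387 -0.0012  0.1143] foot~ [ 0.0525 -0.0012  0.0497] zb [-0.2092  0.0006  0.9779] yb [ 0.0005  1.     -0.0005]
xyz [0.0012 0.01   0.0045] rot [ 0.2107  0.0006 -0.0004] rows>=1.7
```

View pics/g4.png

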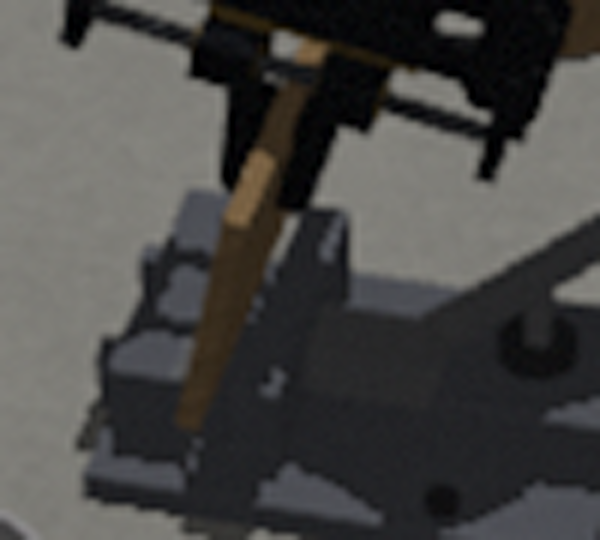

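The picture shows the lower edge inside the gap with the board leaning. The lower end corner is at about (190,425), just beside the fixed jaw's end, and there is no contact force. I'll straighten it.

Emit:
carry_out:
  plan:
    - {"rot": [0.05, 0, 0], "xyz": [0, 0.0025, 0.001], "grip": 255}
    - {"rot": [0.1, 0, 0], "xyz": [0, 0.005, 0.002], "grip": 255}
    - {"rot": [0.15, 0, 0], "xyz": [0, 0.0075, 0.003], "grip": 255}
    - {"rot": [0.21, 0, 0], "xyz": [0.001, 0.01, 0.0045], "grip": 255}
    - {"rot": [0.21, 0, 0], "xyz": [0.001, 0.01, 0.0045], "grip": 255}
    - {"rot": [0.21, 0, 0], "xyz": [0.001, 0.01, 0.0045], "grip": 255}

```text
clock: 8.02
tool_pos: [0.6146, -0.0017, 0.1118]
eef_rot: [0.753, 0.658, 0.001, 0.001]
contact_force: [-0.5, 0.8, -1.6]
opening: 0.105
finger_force: 40.0
```

Run:
```python
from h import *
stat()
rep([.0495,0,.025],0,.065)
```

```text
8.0167 [ 0.6146 -0.0017  0.1118] [ 0.2203  0.8867 -0.5355  1.6921  0.6287  0.7386 -0.7655] F [-0.5401  0.7607 -1.6062] [-0.0633 -0.0259 -0.03  ] 0.10537218911305955 39.99563385732472
vise: tcp [ 0.0501 -0.0006  0.1118] foot~ [ 0.0503 -0.0006  0.0458] zb [-0.0026 -0.0002  1.    ] yb [0.0023 1.     0.0002]
xyz [ 0.0006 -0.0007  0.0218] rot [ 0.0026 -0.0002 -0.0023] rows>=0.5
```

Emit:
carry_out:
  plan:
    - {"rot": [0, 0, -0.002], "xyz": [0, -0.0005, 0.008], "grip": 255}
    - {"rot": [0, 0, -0.002], "xyz": [0, -0.0005, 0.016], "grip": 255}
    - {"rot": [0, 0, -0.002], "xyz": [0, -0.0005, 0.023], "grip": 255}
    - {"rot": [0, 0, -0.002], "xyz": [0, -0.0005, 0.026], "grip": 255}
    - {"rot": [0, 0, -0.002], "xyz": [0, -0.0005, 0.026], "grip": 255}
    - {"rot": [0, 0, -0.002], "xyz": [0, -0.0005, 0.026], "grip": 255}

```text
clock: 8.52
tool_pos: [0.6131, -0.0011, 0.0856]
eef_rot: [0.752, 0.659, -0.0, 0.0]
contact_force: [-0.7, 0.7, -0.8]
opening: 0.106
finger_force: 40.0
```

Emit:
carry_out:
  plan:
    - {"rot": [0, 0, 0], "xyz": [0, 0, 0.001], "grip": 255}
    - {"rot": [0, 0, 0], "xyz": [0, 0, 0.002], "grip": 255}
    - {"rot": [0, 0, 0], "xyz": [0, 0, 0.003], "grip": 255}
    - {"rot": [0, 0, 0], "xyz": [0, 0, 0.004], "grip": 255}
    - {"rot": [0, 0, 0], "xyz": [0, 0, 0.0045], "grip": 255}
    - {"rot": [0, 0, 0], "xyz": [0, 0, 0.0045], "grip": 255}

```text
clock: 9.02
tool_pos: [0.6134, -0.0013, 0.0813]
eef_rot: [0.752, 0.659, -0.0, 0.0]
contact_force: [-0.4, 0.1, -1.1]
opening: 0.112
finger_force: 40.0
```

Emit:
carry_out:
  plan:
    - {"rot": [0, 0, 0], "xyz": [0, 0, 0.001], "grip": 255}
    - {"rot": [0, 0, 0], "xyz": [0, 0, 0.0015], "grip": 255}
    - {"rot": [0, 0, 0], "xyz": [0, 0, 0.002], "grip": 255}
    - {"rot": [0, 0, 0], "xyz": [0, 0, 0.0025], "grip": 255}
    - {"rot": [0, 0, 0], "xyz": [0, 0, 0.003], "grip": 255}
    - {"rot": [0, 0, 0], "xyz": [0, 0, 0.003], "grip": 255}

```text
clock: 9.52
tool_pos: [0.6135, -0.0012, 0.0786]
eef_rot: [0.752, 0.659, 0.0, 0.0]
contact_force: [-1.0, 0.3, -1.0]
opening: 0.105
finger_force: 40.0
```

Run:
```python
from h import *
stat()
```

```text
9.5167 [ 0.6135 -0.0012  0.0786] [ 0.2023  0.9313 -0.5036  1.7073  0.6648  0.6801 -0.7937] F [-0.9782  0.3146 -0.9882] [-0.1121  0.1054 -0.0004] 0.10462294036788115 39.99674920924008
vise: tcp [ 0.049  -0.0002  0.0786] foot~ [ 0.049  -0.0002  0.0126] zb [-0.0008  0.0006  1.    ] yb [-0.0014  1.     -0.0006]
```

Emit:
carry_out:
  plan:
    - {"rot": [0, 0, 0], "xyz": [0, 0, 0.001], "grip": 255}
    - {"rot": [0, 0, 0], "xyz": [0, 0, 0.0015], "grip": 255}
    - {"rot": [0, 0, 0], "xyz": [0, 0, 0.002], "grip": 255}
    - {"rot": [0, 0, 0], "xyz": [0, 0, 0.0025], "grip": 255}
    - {"rot": [0, 0, 0], "xyz": [0, 0, 0.003], "grip": 255}
    - {"rot": [0, 0, 0], "xyz": [0, 0, 0.003], "grip": 255}

```text
clock: 10.02
tool_pos: [0.6137, -0.001, 0.0784]
eef_rot: [0.752, 0.659, 0.0, 0.001]
contact_force: [-5.1, -1.0, 21.4]
opening: 0.108
finger_force: 40.0
```

The board is seated on the floor with 21 N of reaction. I'll relieve that and then open the gripper.

Emit:
carry_out:
  plan:
    - {"rot": [0, 0, 0], "xyz": [0, 0, -0.0025], "grip": 255}
    - {"rot": [0, 0, 0], "xyz": [0, 0, -0.0025], "grip": 255}
    - {"rot": [0, 0, 0], "xyz": [0, 0, -0.0025], "grip": 100}
    - {"rot": [0, 0, 0], "xyz": [0, 0, -0.0025], "grip": 100}
    - {"rot": [0, 0, 0], "xyz": [0, 0, -0.0025], "grip": 100}
    - {"rot": [0, 0, 0], "xyz": [0, 0, -0.0025], "grip": 100}
    - {"rot": [0, 0, 0], "xyz": [0, 0, -0.0025], "grip": 100}
    - {"rot": [0, 0, 0], "xyz": [0, 0, -0.0025], "grip": 100}

```text
clock: 10.68
tool_pos: [0.6134, -0.0013, 0.0777]
eef_rot: [0.752, 0.659, -0.0, 0.0]
contact_force: [1.1, -0.3, 0.3]
opening: 0.54
finger_force: 0.0
```

Emit:
carry_out:
  plan:
    - {"rot": [0, 0, 0], "xyz": [0, 0, 0], "grip": 100}
    - {"rot": [0, 0, 0], "xyz": [0, 0, 0], "grip": 100}
    - {"rot": [0, 0, 0], "xyz": [0, 0, -0.02], "grip": 100}
    - {"rot": [0, 0, 0], "xyz": [0, 0, -0.04], "grip": 100}
    - {"rot": [0, 0, 0], "xyz": [0, 0, -0.06], "grip": 100}
    - {"rot": [0, 0, 0], "xyz": [0, 0, -0.08], "grip": 100}
    - {"rot": [0, 0, 0], "xyz": [0, 0, -0.09], "grip": 100}

```text
clock: 11.27
tool_pos: [0.6144, -0.0008, 0.1703]
eef_rot: [0.752, 0.659, 0.001, 0.001]
contact_force: [0.5, 0.0, 0.6]
opening: 0.609
finger_force: 0.0
```

Run:
```python
from h import *
stat()
s=r.snapshot("side");t=r.snapshot("top")
a=cv2.resize(s[150:270,280:420],None,fx=3,fy=3,interpolation=cv2.INTER_CUBIC)
b=cv2.resize(t[205:325,300:400],None,fx=3,fy=3,interpolation=cv2.INTER_CUBIC)
cv2.imwrite("pics/g5.png",np.hstack([a,b])[:,:,::-1])
```

```text
11.2667 [ 0.6144 -0.0008  0.1703] [ 0.2466  0.8116 -0.5872  1.6557  0.5673  0.8468 -0.7119] F [0.4787 0.037  0.5776] [-0.0127 -0.0619 -0.0301] 0.6089398613934498 0.0
vise: tcp [0.0498 0.0003 0.1703] foot~ [0.0501 0.0003 0.1043] zb [-0.0037 -0.0005  1.    ] yb [-0.0014  1.      0.0005]
```

View pics/g5.png

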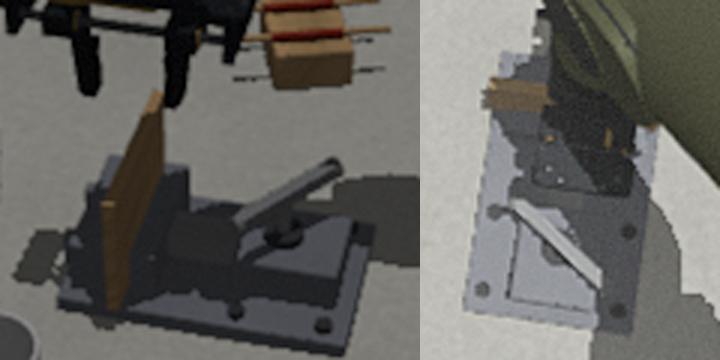

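The crops show the board upright between the jaws at about (130,200) and the gripper clear above it, with the handle at about (290,200). I'll go to the handle next.

Run:
```python
from h import *
go([.495,.0147,.16],tool(-44,0))
```

```text
xyz [-0.0002 -0.1206  0.0091] rot [ 0.0039 -0.0017  0.6365] rows>=5.1
```

Emit:
carry_out:
  plan:
    - {"rot": [0, 0, 0.12], "xyz": [0, -0.03, 0], "grip": 100}
    - {"rot": [0, 0, 0.24], "xyz": [0, -0.06, 0], "grip": 100}
    - {"rot": [0, 0, 0.36], "xyz": [0, -0.09, 0.005], "grip": 100}
    - {"rot": [0.004, -0.002, 0.48], "xyz": [0, -0.1205, 0.009], "grip": 100}
    - {"rot": [0.004, -0.002, 0.6], "xyz": [0, -0.1205, 0.009], "grip": 100}
    - {"rot": [0.004, -0.002, 0.636], "xyz": [0, -0.1205, 0.009], "grip": 100}
    - {"rot": [0.004, -0.002, 0.636], "xyz": [0, -0.1205, 0.009], "grip": 100}
    - {"rot": [0.004, -0.002, 0.636], "xyz": [0, -0.1205, 0.009], "grip": 100}

```text
clock: 12.03
tool_pos: [0.495, 0.0146, 0.1584]
eef_rot: [0.92, 0.392, -0.002, -0.0]
contact_force: [0.4, -0.3, 0.1]
opening: 0.609
finger_force: 0.0
```

Run:
```python
from h import *
stat()
go([.495,.0147,.0755],tool(-44,0))
```

```text
12.0333 [0.495  0.0146 0.1584] [ 0.1086  0.6714 -0.3711  2.0212  0.4598  0.5329 -1.3559] F [ 0.3718 -0.306   0.1391] [-0.0329 -0.0868 -0.0373] 0.6093082770557406 0.0
vise: tcp [-0.0706 -0.0003  0.1584] foot~ [-0.0708 -0.0003  0.0924] zb [0.003  0.0009 1.    ] yb [ 0.591   0.8067 -0.0025]
xyz [0.0003 0.0001 0.0829] rot [-0.0019  0.0025  0.003 ] rows>=2.0
```

Turning clockwise lowers q7, so I'll take the grip half a turn round to give it enough range.

Emit:
carry_out:
  plan:
    - {"rot": [0, 0, -0.12], "xyz": [0, 0, 0], "grip": 100}
    - {"rot": [0, 0, -0.24], "xyz": [0, 0, 0], "grip": 100}
    - {"rot": [0, 0, -0.36], "xyz": [0, 0, 0], "grip": 100}
    - {"rot": [0, 0, -0.48], "xyz": [0, 0, 0], "grip": 100}
    - {"rot": [0, 0, -0.6], "xyz": [0, 0, 0], "grip": 100}
    - {"rot": [0, 0, -0.72], "xyz": [0, 0, 0], "grip": 100}
    - {"rot": [0, 0, -0.84], "xyz": [0, 0, 0], "grip": 100}
    - {"rot": [0, 0, -0.96], "xyz": [0, 0, 0], "grip": 100}

```text
clock: 12.7
tool_pos: [0.4952, 0.0143, 0.1586]
eef_rot: [0.633, 0.774, -0.001, -0.001]
contact_force: [-0.2, 0.6, 0.9]
opening: 0.605
finger_force: 0.0
```

Emit:
carry_out:
  plan:
    - {"rot": [0, 0, -0.12], "xyz": [0, 0, 0], "grip": 100}
    - {"rot": [0, 0, -0.24], "xyz": [0, 0, 0], "grip": 100}
    - {"rot": [0, 0, -0.36], "xyz": [0, 0, 0], "grip": 100}
    - {"rot": [0, 0, -0.48], "xyz": [0, 0, 0], "grip": 100}
    - {"rot": [0, 0, -0.6], "xyz": [0, 0, 0], "grip": 100}
    - {"rot": [0, 0, -0.72], "xyz": [0, 0, 0], "grip": 100}
    - {"rot": [0, 0, -0.84], "xyz": [0, 0, 0], "grip": 100}
    - {"rot": [0, 0, -0.96], "xyz": [0, 0, 0], "grip": 100}

```text
clock: 13.37
tool_pos: [0.4951, 0.0142, 0.1586]
eef_rot: [0.205, 0.979, -0.0, -0.001]
contact_force: [-0.6, 0.3, 0.7]
opening: 0.609
finger_force: 0.0
```

Emit:
carry_out:
  plan:
    - {"rot": [0, 0, -0.12], "xyz": [0, 0, 0], "grip": 100}
    - {"rot": [0, 0, -0.24], "xyz": [0, 0, 0], "grip": 100}
    - {"rot": [0, 0, -0.36], "xyz": [0, 0, 0], "grip": 100}
    - {"rot": [0, 0, -0.48], "xyz": [0, 0, 0], "grip": 100}
    - {"rot": [0, 0, -0.6], "xyz": [0, 0, 0], "grip": 100}
    - {"rot": [0, 0, -0.72], "xyz": [0, 0, 0], "grip": 100}
    - {"rot": [0, 0, -0.84], "xyz": [0, 0, 0], "grip": 100}
    - {"rot": [0, 0, -0.96], "xyz": [0, 0, 0], "grip": 100}

```text
clock: 14.03
tool_pos: [0.4951, 0.0141, 0.1586]
eef_rot: [-0.27, 0.963, 0.001, -0.001]
contact_force: [0.2, 0.0, -0.3]
opening: 0.605
finger_force: 0.0
```

Run:
```python
from h import *
stat()
go([.495,.0147,.155],tool(136,0)); go([.495,.0147,.0755],tool(136,0))
```

```text
14.0333 [0.4951 0.0141 0.1586] [ 0.5022  0.8916 -1.1171  2.0017  1.0179  0.9623  0.96  ] F [ 0.1836  0.0061 -0.3322] [ 0.1212 -0.1149  0.036 ] 0.6047954916802779 0.0
vise: tcp [-0.0704 -0.0007  0.1586] foot~ [-0.0706 -0.0007  0.0926] zb [ 0.003  -0.0001  1.    ] yb [-0.7776 -0.6288  0.0023]
xyz [-0.0002  0.0005  0.0036] rot [ 0.0022 -0.002  -0.2555] rows>=2.0
xyz [-0.0004  0.0004  0.0831] rot [ 0.0022 -0.002  -0.2555] rows>=2.0
```

Emit:
carry_out:
  plan:
    - {"rot": [0.002, -0.002, -0.12], "xyz": [0, 0, 0], "grip": 100}
    - {"rot": [0.002, -0.002, -0.24], "xyz": [0, 0, 0.005], "grip": 100}
    - {"rot": [0.002, -0.002, -0.255], "xyz": [0, 0, 0.01], "grip": 100}
    - {"rot": [0.002, -0.002, -0.255], "xyz": [0, 0, 0.03], "grip": 100}
    - {"rot": [0.002, -0.002, -0.255], "xyz": [0, 0, 0.05], "grip": 100}
    - {"rot": [0.002, -0.002, -0.255], "xyz": [0, 0, 0.07], "grip": 100}
    - {"rot": [0.002, -0.002, -0.255], "xyz": [0, 0, 0.083], "grip": 100}
    - {"rot": [0.002, -0.002, -0.255], "xyz": [0, 0, 0.083], "grip": 100}

```text
clock: 14.7
tool_pos: [0.4927, 0.0136, 0.0731]
eef_rot: [-0.387, 0.922, 0.0, -0.003]
contact_force: [-1.0, -0.4, -0.8]
opening: 0.604
finger_force: 0.0
```

Emit:
carry_out:
  plan:
    - {"rot": [0, 0, 0], "xyz": [0, 0, 0], "grip": 255}
    - {"rot": [0, 0, 0], "xyz": [0, 0, 0], "grip": 255}
    - {"rot": [0, 0, 0], "xyz": [0, 0, 0], "grip": 255}
    - {"rot": [0, 0, 0], "xyz": [0, 0, 0], "grip": 255}
    - {"rot": [0, 0, 0], "xyz": [0, 0, 0], "grip": 255}
    - {"rot": [0, 0, 0], "xyz": [0, 0, 0], "grip": 255}
    - {"rot": [0, 0, 0], "xyz": [0, 0, 0], "grip": 255}
    - {"rot": [0, 0, 0], "xyz": [0, 0, 0], "grip": 255}
  squeeze: 40

```text
clock: 15.37
tool_pos: [0.4945, 0.0138, 0.0762]
eef_rot: [-0.388, 0.922, -0.001, -0.0]
contact_force: [2.6, -2.8, 3.2]
opening: 0.131
finger_force: 39.9
```

Run:
```python
from h import *
stat()
go([.495,.0147,.0755],tool(136,0))
```

```text
15.3667 [0.4945 0.0138 0.0762] [ 0.4618  1.0362 -1.0538  2.0545  1.2462  0.9125  1.0315] F [ 2.6153 -2.8286  3.208 ] [-0.4375 -0.5389  0.3149] 0.13072513955054965 39.93695624993052
vise: tcp [-0.0709 -0.0011  0.0762] foot~ [-0.0709 -0.0012  0.0102] zb [-0.0012  0.0023  1.    ] yb [-0.598  -0.8015  0.0011]
xyz [-0.0009  0.0003  0.0007] rot [-0.0023 -0.0011 -0.0057] rows>=0.1
```

Emit:
carry_out:
  plan:
    - {"rot": [0, 0, 0], "xyz": [0, 0, 0], "grip": 255}
    - {"rot": [0, 0, 0.1], "xyz": [0, 0, 0], "grip": 255}
    - {"rot": [0, 0, 0.2], "xyz": [0, 0, 0], "grip": 255}
    - {"rot": [0, 0, 0.3], "xyz": [0, 0, 0], "grip": 255}
    - {"rot": [0, 0, 0.4], "xyz": [0, 0, 0], "grip": 255}
    - {"rot": [0, 0, 0.5], "xyz": [0, 0, 0], "grip": 255}
    - {"rot": [0, 0, 0.6], "xyz": [0, 0, 0], "grip": 255}
    - {"rot": [0, 0, 0.7], "xyz": [0, 0, 0], "grip": 255}
  squeeze: 60

```text
clock: 16.03
tool_pos: [0.4947, 0.0134, 0.0762]
eef_rot: [-0.046, 0.999, -0.002, 0.0]
contact_force: [3.3, -4.6, 4.0]
opening: 0.129
finger_force: 59.9
```

```bash
cat >> h.py <<'E'
def hand():
    s=r.get_state(); x=VR.inv().apply(R.from_quat(s['eef_rot']).as_matrix()[:,0])
    print(s['clock'],s['tool_pos'],s['q'],"F",s['contact_force'],s['moment'],s['opening'],"handle",np.arctan2(-x[0],-x[1]))
E
python3 -c "
from h import *
hand()"
```

```text
16.0333 [0.4947 0.0134 0.0762] [ 0.423   0.993  -0.9622  2.056   1.2119  0.828   0.3567] F [ 3.3136 -4.6362  4.0174] [-0.8484 -0.7265  0.4231] 0.12906914809511078 handle 1.3463503893340643
```

Emit:
carry_out:
  plan:
    - {"rot": [0, 0, 0.1], "xyz": [0, 0, 0], "grip": 255}
    - {"rot": [0, 0, 0.2], "xyz": [0, 0, 0], "grip": 255}
    - {"rot": [0, 0, 0.3], "xyz": [0, 0, 0], "grip": 255}
    - {"rot": [0, 0, 0.4], "xyz": [0, 0, 0], "grip": 255}
    - {"rot": [0, 0, 0.5], "xyz": [0, 0, 0], "grip": 255}
    - {"rot": [0, 0, 0.6], "xyz": [0, 0, 0], "grip": 255}
    - {"rot": [0, 0, 0.7], "xyz": [0, 0, 0], "grip": 255}
    - {"rot": [0, 0, 0.8], "xyz": [0, 0, 0], "grip": 255}

```text
clock: 16.7
tool_pos: [0.4946, 0.0128, 0.0762]
eef_rot: [0.347, 0.938, -0.002, 0.001]
contact_force: [2.7, -4.6, 5.0]
opening: 0.128
finger_force: 60.0
```

```bash
python3 -c "
from h import *
hand()"
```

```text
16.7 [0.4946 0.0128 0.0762] [ 0.3645  0.9418 -0.8375  2.0589  1.1573  0.7204 -0.3943] F [ 2.7415 -4.6026  4.9745] [-1.0605 -0.6729  0.4013] 0.12818786011896874 handle 2.1467698298684343
```

Emit:
carry_out:
  plan:
    - {"rot": [0, 0, 0.07], "xyz": [0, 0, 0], "grip": 255}
    - {"rot": [0, 0, 0.14], "xyz": [0, 0, 0], "grip": 255}
    - {"rot": [0, 0, 0.21], "xyz": [0, 0, 0], "grip": 255}
    - {"rot": [0, 0, 0.28], "xyz": [0, 0, 0], "grip": 255}

```text
clock: 17.03
tool_pos: [0.4945, 0.0127, 0.0762]
eef_rot: [0.474, 0.881, -0.002, 0.001]
contact_force: [2.5, -5.2, 4.6]
opening: 0.128
finger_force: 60.1
```

```bash
python3 -c "
from h import *
hand()"
```

```text
17.0333 [0.4945 0.0127 0.0762] [ 0.3392  0.9237 -0.7872  2.0604  1.1324  0.6794 -0.6497] F [ 2.5486 -5.1971  4.6267] [-1.1231 -0.5783  0.4689] 0.1279416932629892 handle 2.4250019647444274
```

Emit:
carry_out:
  plan:
    - {"rot": [0, 0, 0.07], "xyz": [0, 0, 0], "grip": 255}
    - {"rot": [0, 0, 0.14], "xyz": [0, 0, 0], "grip": 255}
    - {"rot": [0, 0, 0.21], "xyz": [0, 0, 0], "grip": 255}
    - {"rot": [0, 0, 0.28], "xyz": [0, 0, 0], "grip": 255}

```text
clock: 17.37
tool_pos: [0.4943, 0.0126, 0.0762]
eef_rot: [0.592, 0.806, -0.002, 0.001]
contact_force: [1.5, -5.8, 6.1]
opening: 0.13
finger_force: 60.3
```

```bash
python3 -c "
from h import *
hand()"
```

```text
17.3667 [0.4943 0.0126 0.0762] [ 0.3107  0.9057 -0.7327  2.0621  1.1027  0.6361 -0.9019] F [ 1.4823 -5.7541  6.1262] [-1.1235 -0.5182  0.5941] 0.12958458669857364 handle 2.704649739575018
```

The moment rises from about 0.40 to 0.59 N m past contact. I'll turn a little further and then let go.

Emit:
carry_out:
  plan:
    - {"rot": [0, 0, 0.07], "xyz": [0, 0, 0], "grip": 255}
    - {"rot": [0, 0, 0.14], "xyz": [0, 0, 0], "grip": 255}
    - {"rot": [0, 0, 0.14], "xyz": [0, 0, 0], "grip": 255}
    - {"rot": [0, 0, 0.14], "xyz": [0, 0, 0], "grip": 255}

```text
clock: 17.7
tool_pos: [0.4942, 0.0125, 0.0762]
eef_rot: [0.646, 0.764, -0.002, 0.002]
contact_force: [2.7, -5.8, 6.0]
opening: 0.125
finger_force: 60.0
```

```bash
python3 -c "
from h import *
hand()"
```

```text
17.7 [0.4942 0.0125 0.0762] [ 0.2954  0.8968 -0.7039  2.063   1.0858  0.6141 -1.0235] F [ 2.6669 -5.776   6.0027] [-1.0959 -0.4836  0.4076] 0.12456888483687516 handle 2.8419116259632866
```

Emit:
carry_out:
  plan:
    - {"rot": [0, 0, 0], "xyz": [0, 0, 0], "grip": 100}
    - {"rot": [0, 0, 0], "xyz": [0, 0, 0], "grip": 100}
    - {"rot": [0, 0, 0], "xyz": [0, 0, 0], "grip": 100}
    - {"rot": [0, 0, 0], "xyz": [0, 0, 0], "grip": 100}
    - {"rot": [0, 0, 0], "xyz": [0, 0, 0], "grip": 100}
    - {"rot": [0, 0, 0], "xyz": [0, 0, 0], "grip": 100}
    - {"rot": [0, 0, 0], "xyz": [0, 0, 0], "grip": 100}
    - {"rot": [0, 0, 0], "xyz": [0, 0, 0], "grip": 100}

```text
clock: 18.37
tool_pos: [0.4935, 0.0146, 0.0758]
eef_rot: [0.645, 0.764, -0.001, -0.0]
contact_force: [-0.9, 0.1, -0.2]
opening: 0.606
finger_force: 0.0
```

Emit:
carry_out:
  plan:
    - {"rot": [0, 0, 0], "xyz": [0, 0, -0.02], "grip": 100}
    - {"rot": [0, 0, 0], "xyz": [0, 0, -0.05], "grip": 100}
    - {"rot": [0, 0, 0], "xyz": [0, 0, -0.08], "grip": 100}
    - {"rot": [0, 0, 0], "xyz": [0, 0, -0.11], "grip": 100}
    - {"rot": [0, 0, 0], "xyz": [0, 0, -0.14], "grip": 100}
    - {"rot": [0, 0, 0], "xyz": [0, 0, -0.16], "grip": 100}
    - {"rot": [0, 0, 0], "xyz": [0, 0, -0.16], "grip": 100}
    - {"rot": [0, 0, 0], "xyz": [0, 0, -0.16], "grip": 100}

```text
clock: 19.03
tool_pos: [0.4942, 0.0146, 0.2365]
eef_rot: [0.646, 0.764, -0.0, 0.001]
contact_force: [0.0, 0.4, -0.3]
opening: 0.606
finger_force: 0.0
```

Run:
```python
from h import *
hand()
s=r.snapshot("side");t=r.snapshot("top")
a=cv2.resize(s[150:270,280:420],None,fx=3.2,fy=3.2,interpolation=cv2.INTER_CUBIC)
b=cv2.resize(t[205:325,300:400],None,fx=3.2,fy=3.2,interpolation=cv2.INTER_CUBIC)
cv2.imwrite("pics/g6.png",np.hstack([a,b])[:,:,::-1])
```

```text
19.0333 [0.4942 0.0146 0.2365] [ 0.4511  0.672  -0.955   1.933   0.7011  0.9104 -0.6948] F [ 0.0408  0.4086 -0.2878] [-0.0053 -0.053   0.0048] 0.6058330932090126 handle 2.841674866383355
```

View pics/g6.png

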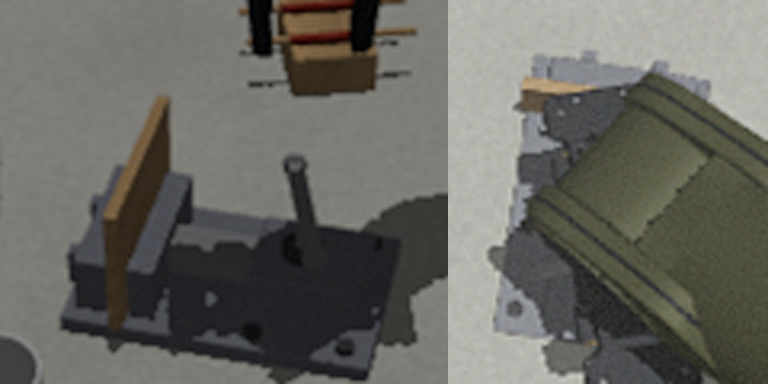

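The jaw is closed on the upright board, and the handle bar now runs from about (295,160) to (312,262) in the crop. I'll check its angle from those points and hand in if it agrees.

Run:
```python
from h import *
P=lambda x,y:((x+.5)/3.2-.5+280,(y+.5)/3.2-.5+150)
d=VR.inv().apply(onz("side",P(295,162),.096)-onz("side",P(312,260),.096))
a=np.arctan2(d[0],d[1])%np.pi; print(d,a)
if 2.5<a<3.1: print(r.finish_job())
```

```text
[ 0.0345 -0.1065  0.    ] 2.8280906846533433
the job is handed in; nothing more can be done
None
```

The job is handed in. The board stands upright on the floor of the gap, near the middle of the jaws. The handle was left at about 2.83 rad, roughly 0.7 to 0.8 rad past contact, and the arm is clear. The jaw force was not measured directly: I judge it at about 40 N from the handle angle and the rise in turning moment, and the hand-in returned no verdict.

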